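# Hang the lantern template on the free peg

### The job

Take the tall lantern-shaped board with the round eye out of the slotted rack and hang it by its eye on the peg of the stand that is empty, so that it hangs there freely and upright. Leave the plain slat in the rack and the round template on the other stand where they are.

Things in the scene. Friction and masses are not known exactly. Their poses are not given: they have to be found in the camera images.
- template_mid (a point): Board to hang: flat plywood lantern silhouette, 10 mm thick, 222 tall, up to 90 wide, 0.13 kg, upright in one of two slots of a low rack. Point: its centre, half-way up. z up the board, x its thickness and the eye's axis, y its width. Round eye through it along x, 46 mm diameter, centre 26 mm above this point. Grip tab 40 wide, 32 high above the eye, top 111 mm above this point.
- free_peg (a point): Empty peg to hang it on: level round wooden peg, 14 mm thick, on a fixed stand (one of two like stands, left and right of the rack). Point: on the peg's axis, half-way along, 200 mm above the table. x runs along the peg to its post: post's face (26 mm square, 230 high) at +60 mm; free end, a 20 mm ball, ends at -65 mm. Foot of the stand: 140 mm square, 20 high.
- slat_mid (a point): Bystander: plain rectangular plywood slat, no eye, 10 mm thick, 60 wide, 110 tall, in the rack's other slot. Point: its centre; axes as for the board. The fixed wooden rack is 150 mm long in the board's x, 90 wide in y, 52 high; its slots lie 80 mm apart along x, each 40 mm deep: lift the board over 40 mm to get it out.
- round_mid (a point): Bystander: round plywood template, 10 mm thick, 124 wide, 155 tall, hanging by its eye on the peg of the other stand. Point: its centre, half-way up; z up, x its thickness. It stays hanging there.
Things that resemble listed ones, but are neither listed nor needed, are in the scene too. What is shaped like the part that bears free_peg but turquoise is not meant.

How it is judged:
By the outcome, as a careful person would: the job done as asked, in the order asked, and still so for the second after the job is handed in, with the robot touching nothing.
It also fails if it takes over 42 s, if anything falls off the work surface, if the arm or the gripper's body presses on something with over 40 N, if the wrist force passes 120 N, or if a joint passes its speed limit or range.

### The arm

A 6-joint arm with a two-finger parallel gripper is mounted at the origin on the work surface. World frame = base frame: x ahead of the robot, y to its left, z up, the work surface at z = 0. Lengths are in m, angles in rad, forces in N, time in s.
With the tool pointing down it reaches from about 0.35 to 0.775 m from the base axis. Payload 7.3 kg.
Tool frame: the origin (TCP) lies at the very end of the fingers, on their centre line; the grasp point (between the pads) lies 19 mm behind it (pinch_z is the distance from the TCP to the grasp point, in m); z points along the fingers, y is the line along which they close (so a half turn about z gives the same grasp; the last joint's range is limited). The gripper opens to 92 mm and grips with 3 to 60 N. Pads are 19 mm wide; open, the fingers measure 130 mm over their backs; the gripper's body (75 mm by 190 mm) begins 47 mm behind the grasp point.
Start: joints at [-1.448, 0.342, 1.524, -0, 1.275, -0.146], TCP at [0.139, -0.506, 0.227] pointing down, gripper open.
Joint ranges: [-2.53, 2.53], [-0.77, 2.02], [0.04, 2.7], [-1, 4.14], [0.28, 2.66], [-3.11, 3.11]. Speed limits (rad/s): [2.57, 2.57, 3.14, 3.14, 3.14, 3.14].

### API

Orientations are given as [roll, pitch, yaw] about the fixed x, y, z axes, in that order (R = Rz(yaw) Ry(pitch) Rx(roll)).
In Python, from cell import * gives the robot as it stands.
- The arm moves only by the tool arm_command, never from a script. Its arguments are lists of equal length, an entry for each row: "fingers": the gripper command: -1 is fully open, 1 is shut, values between are in proportion; "travel": the shift along the tool's x, y, z in m, a list of three; "dr": the turn, a rotation vector about the tool's x, y, z in degrees, a list of three. In form: {"fingers": [fingers, ...], "travel": [[x, y, z], ...], "dr": [[wx, wy, wz], ...]}. A call has 1 to 8 rows; each row is the pose to reach, as a shift and turn from the pose commanded when the call began, along the tool's axes at that moment; what a row does not reach only later rows make up. A row lasts 1/12 s, in which the tool goes at most 41.7 mm and 7.16 degrees, less where a joint would pass 70% of its speed; a pose out of reach is approached as far as the arm can. A call with a gripper value outside its range is refused whole. The fingers move at their own pace and stop on an object; "squeeze" is the grip in N (left out, the last holds). Time passes only in rows, so rows that repeat a pose let the fingers close. It gives the time, the measured TCP pose, the force, the opening and the grip force at its end, in the units of the state.
- observe(): the state, without advancing time (a new reading comes with each control period).
- read_camera(name): name is "side" or "top" or "wrist"; returns a dict with "color" (480x640x3 uint8, blue, green, red), "z_map" (480x640 float32, m along the optical axis (not along the pixel's ray), 0 where there is no reading), "fx", "fy", "cx", "cy" (pixels), "R" (3x3) and "t" (3): a world point X has camera coordinates R X + t. Camera axes: x right, y down, z forward; pixel columns grow to the right and rows downward; lengths in m; the calibration is good to about 2 mm. The wrist camera is an equidistant fisheye: a pixel r from the principal point sees the ray r / f radians off the axis. A picture is of the moment at which its call begins.
- hand_in(): hands the job in; it is judged then, once.
The state is a dict: "time": time; "qpos": joint angles; "qvel": joint speeds; "joint_efforts": joint torques, N m; "tool_pos": TCP position; "tool_rot": TCP orientation; "contact_force": force on the tool from outside, world axes, zero at the start; "torque": the same for the moment, N m; "opening": finger opening in m; "grip_force": force on a finger pad.
Only numpy, scipy, OpenCV 4.12 (cv2) and the standard library are available. Lean on these libraries where they do the work, as an engineer would, in place of code of your own. Each camera call takes 0.05 s, during which the arm holds its last target. There are 200 camera calls.

## Working session

There is one attempt and no reset: what is moved stays moved. The work goes in short steps, Python scripts to look and compute and a tool call to move; the robot and the scene stay as the last step left them, time stands still between calls to the robot, and variables do not carry over. Pictures are saved under pics/ and viewed, at most 10 in all, crops included, and the job is handed in when it is done.

Besides the shell and the picture viewer there is one more tool, called after "Request:" as a command line: name --argument value ..., lists and objects as JSON in quotes. arm_command: Moves the arm, as the interface text tells. Its arguments: {"type":"object","properties":{"fingers":{"type":"array","items":{"type":"number"}},"travel":{"type":"array","items":{"type":"array","items":{"type":"number"}}},"dr":{"type":"array","items":{"type":"array","items":{"type":"number"}}},"squeeze":{"type":"number"}},"required":["fingers","travel","dr"]}

```bash
ls; mkdir -p pics
python3 - <<'E'
from cell import *
import cv2,numpy as np,pickle
print(observe())
d={}
for n in ("side","top"):
    c=read_camera(n); d[n]=c
    cv2.imwrite(f"pics/{n}0.png",c["color"]); print(n,c["fx"],c["cx"],c["cy"],c["R"],c["t"],(c["z_map"]>0).mean())
pickle.dump(d,open("d0.pkl","wb"))
E
```

```text
pics
{'time': 0.0, 'qpos': array([-1.44802300e+00,  3.42689085e-01,  1.52503059e+00, -2.64259993e-05,
        1.27540398e+00, -1.46005844e-01]), 'qvel': array([ 6.53736825e-05, -1.59018354e-03,  1.04489993e-03,  7.41368334e-04,
        8.79412596e-04, -1.44437900e-03]), 'joint_efforts': array([ 3.33624957e-03, -4.31235230e+01, -2.44218636e+01,  7.20926025e-02,
        5.60331834e-02, -1.41792975e-04]), 'tool_pos': array([ 0.13937525, -0.50572917,  0.22605769]), 'tool_rot': array([-3.14007426e+00, -1.97741442e-04,  2.68786730e-01]), 'contact_force': array([-0.03886015, -0.19581881, -0.70989594]), 'torque': array([ 0.00394593,  0.0164381 , -0.02108436]), 'grip_force': 0.0, 'opening': 0.09182047432843755}
side 478.0287820397091 322.38465486293865 235.50495652242353 [[-0.96736642 -0.25278805 -0.01733236]
 [-0.1807421   0.73636572 -0.65199526]
 [ 0.17757956 -0.62758563 -0.75802491]] [0.46060131 0.17348443 0.88886995] 0.99580078125
top 519.0523108003732 321.6266152989414 251.1849818470902 [[ 0.02225796 -0.99950252 -0.02234509]
 [-0.98258754 -0.01774648 -0.18495079]
 [ 0.18446223  0.02607264 -0.98249372]] [-0.00391641  0.51385475  1.03933501] 0.996171875
```

View pics/side0.png

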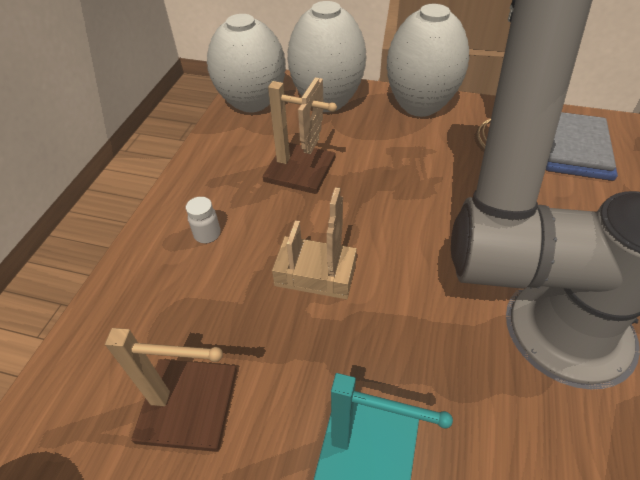

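View pics/top0.png

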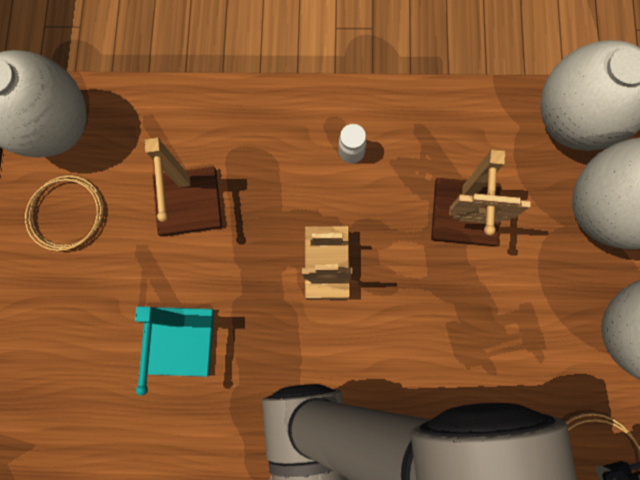

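The side view shows the board standing at about (335,230) in the rack, with the slat at (293,245). The empty wooden peg runs from its post at (122,340) to its ball at (216,354), and the round template hangs on the far stand at (310,120). The top view agrees: free peg from (152,146) to (162,216), board at (327,270) in the slot nearer the robot. The turquoise stand is the decoy.

```bash
cat > h.py <<'E'
import cv2,numpy as np,pickle
def cloud(c):
    z=c["z_map"]; v,u=np.indices(z.shape)
    P=np.stack([(u-c["cx"])/c["fx"]*z,(v-c["cy"])/c["fy"]*z,z],-1)
    return (P-c["t"])@c["R"]          # X=R^T(P-t)
def ray(c,u,v):
    d=np.array([(u-c["cx"])/c["fx"],(v-c["cy"])/c["fy"],1])@c["R"]
    return -c["R"].T@c["t"],d/np.linalg.norm(d)
def tri(a,b):
    (p,d),(q,e)=a,b
    s=np.linalg.lstsq(np.stack([d,-e],1),q-p,rcond=None)[0]
    x,y=p+s[0]*d,q+s[1]*e
    return (x+y)/2,np.linalg.norm(x-y)
E
python3 - <<'E'
from h import *
d=pickle.load(open("d0.pkl","rb"))
S,T=d["side"],d["top"]
np.set_printoptions(precision=4,suppress=True)
CS,CT=cloud(S),cloud(T)
print("ball tri",tri(ray(S,216,354),ray(T,162,216)))
for n,c in(("side",CS),("top",CT)):
    for (nm,lo,hi) in (("rackarea",(.3,-.1,.14),(.6,.1,.3)),("slat",(.3,-.1,.07),(.6,.1,.125)),("peg",(.4,.2,.185),(.75,.5,.215)),("posttop",(.4,.2,.222),(.75,.5,.25)),("hung",(.4,-.5,.1),(.75,-.2,.3))):
        m=((c>lo)&(c<hi)).all(-1); P=c[m]
        if len(P)<5: print(n,nm,len(P)); continue
        k=P[:,:2]-P[:,:2].mean(0); ev=np.linalg.svd(k,full_matrices=False)[2][0]
        print(n,nm,len(P),"pct2",np.percentile(P,2,axis=0),"med",np.median(P,0),"pct98",np.percentile(P,98,axis=0),"dir",np.degrees(np.arctan2(ev[1],ev[0])))
# crops
a=cv2.resize(S["color"][180:300,250:380],None,fx=3.0,fy=3.0,interpolation=cv2.INTER_CUBIC)
b=cv2.resize(T["color"][215:305,290:365],None,fx=4,fy=4,interpolation=cv2.INTER_CUBIC)
e=cv2.resize(S["color"][320:460,100:250],None,fx=2.6,fy=2.6,interpolation=cv2.INTER_CUBIC)
W=np.zeros((365,800,3),np.uint8); W[:360,:390]=a; W[:360,395:695]=b; cv2.imwrite("pics/c1.png",W)
E
```

```text
ball tri (array([0.5444, 0.2953, 0.203 ]), np.float64(0.0007635698303477569))
side rackarea 625 pct2 [ 0.4466 -0.049   0.1428] med [0.4492 0.0114 0.1937] pct98 [0.4565 0.0377 0.2355] dir 88.93677211240171
side slat 609 pct2 [ 0.4468 -0.0436  0.0715] med [0.5275 0.0053 0.1049] pct98 [0.5363 0.0367 0.1241] dir 175.66915778059646
side peg 1268 pct2 [0.5387 0.2911 0.1886] med [0.6127 0.3071 0.2057] pct98 [0.6785 0.329  0.2128] dir -168.3389615340283
side posttop 415 pct2 [0.6583 0.3029 0.2227] med [0.6698 0.3171 0.2298] pct98 [0.6842 0.329  0.2321] dir 47.569570597156094
side hung 2683 pct2 [ 0.5324 -0.4992  0.1047] med [ 0.5831 -0.2988  0.1784] pct98 [ 0.7458 -0.2414  0.2401] dir 113.08117864679457
top rackarea 517 pct2 [ 0.4459 -0.0493  0.1443] med [ 0.4483 -0.0065  0.2007] pct98 [0.4571 0.0359 0.2355] dir -88.40596834027251
top slat 455 pct2 [ 0.446  -0.0436  0.0727] med [ 0.527  -0.0054  0.1106] pct98 [0.5368 0.0295 0.1242] dir -176.931595142885
top peg 639 pct2 [0.5381 0.2886 0.1899] med [0.6067 0.3035 0.2052] pct98 [0.6791 0.3227 0.2131] dir -172.6317106023414
top posttop 214 pct2 [0.6575 0.3026 0.2224] med [0.6696 0.3153 0.2289] pct98 [0.6833 0.3283 0.2322] dir 170.206926526215
top hung 3412 pct2 [ 0.5312 -0.4995  0.1054] med [ 0.5798 -0.3047  0.1881] pct98 [ 0.7464 -0.2419  0.2395] dir 110.23669788873389
```

View pics/c1.png

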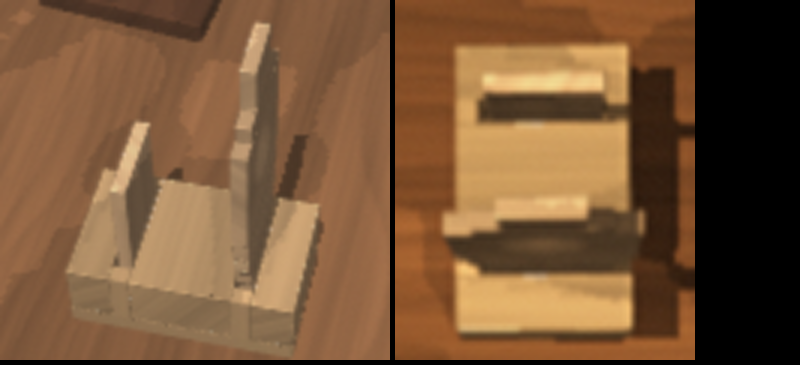

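Run:
```python
from h import *
from cell import observe
d=pickle.load(open("d0.pkl","rb"))
np.set_printoptions(precision=4,suppress=True)
for n in d:
    c=cloud(d[n]); box=lambda lo,hi:c[((c>lo)&(c<hi)).all(-1)]
    t=box((.42,-.1,.229),(.48,.1,.24)); print(n,"tabtop",len(t),t.mean(0),t.min(0),t.max(0))
    F=box((.42,-.1,.13),(.48,.1,.24))
    f=F[F[:,0]<.4500]  # front face
    A=np.c_[f[:,1:],np.ones(len(f))]; print(" face x=a*y+b*z+c",len(f),np.linalg.lstsq(A,f[:,0],rcond=None)[0])
    p=box((.56,.28,.19),(.65,.33,.22)); a=np.polyfit(p[:,0],p[:,1],1); print(" peg y(x)",len(p),a,np.degrees(np.arctan(a[0])),"ztop",np.percentile(p[:,2],98), "y at .6",np.polyval(a,.6))
    tp=p[p[:,2]>.2045]; a=np.polyfit(tp[:,0],tp[:,1],1); z=np.polyfit(tp[:,0],tp[:,2],1);print(" top of peg",len(tp),a,z)
    q=box((.65,.29,.227),(.69,.34,.24)); print(" posttop",q.mean(0),q.min(0),q.max(0))
    q=box((.53,.28,.18),(.556,.31,.22)); 
    A=np.c_[2*q,np.ones(len(q))]; s=np.linalg.lstsq(A,(q**2).sum(1),rcond=None)[0]; print(" ball",len(q),s[:3],np.sqrt(s[3]+s[:3]@s[:3]))
```

```text
side tabtop 119 [ 0.4522 -0.0051  0.2339] [ 0.4471 -0.0287  0.2292] [0.4578 0.0132 0.2364]
 face x=a*y+b*z+c 393 [-0.0165  0.0034  0.4474]
 peg y(x) 689 [0.1646 0.2067] 9.344710124022141 ztop 0.20873698044959285 y at .6 0.3054433842996397
 top of peg 469 [0.1662 0.2045] [0.004  0.2041]
 posttop [0.6713 0.316  0.23  ] [0.6582 0.3012 0.227 ] [0.686  0.3293 0.2329]
 ball 195 [0.5468 0.2946 0.2008] 0.00985476126087649
top tabtop 139 [ 0.4522 -0.0067  0.2334] [ 0.4464 -0.0256  0.2295] [0.4571 0.0124 0.2374]
 face x=a*y+b*z+c 336 [-0.0229  0.0052  0.4464]
 peg y(x) 369 [0.1638 0.2052] 9.304743013154576 ztop 0.20893255036747943 y at .6 0.30347061401661246
 top of peg 220 [0.1674 0.2039] [0.0046 0.2036]
 posttop [0.6708 0.3156 0.2294] [0.6564 0.302  0.227 ] [0.6851 0.3294 0.2333]
 ball 106 [0.5457 0.2959 0.201 ] 0.009413102951631459
```

Measured, with both views agreeing to about 2 mm:

| Item | Position (m) | Yaw |
|---|---|---|
| Board tab top | (0.452, -0.006, 0.2337) | 1.1° |
| Peg ball centre | (0.546, 0.295, 0.201) | 9.4° |
| Peg midpoint | (0.6005, 0.304, 0.20) | 9.4° |

The sizes fit: ball to post is 127 mm and the tab top is at 234 mm. I'm moving now.

Request:
arm_command --fingers '[-1,-1,-1,-1,-1,-1,-1,-1]' --travel '[[0,0,-0.04],[0.01,-0.01,-0.08],[0.18,-0.165,-0.08],[0.18,-0.165,-0.08],[0.18,-0.165,-0.08],[0.18,-0.165,-0.08],[0.18,-0.165,-0.08],[0.18,-0.165,-0.08]]' --dr '[[0,0,0],[0,0,-4],[0,0,-36],[0,0,-36],[0,0,-36],[0,0,-36],[0,0,-36],[0,0,-36]]'

```text
time: 0.77
tool_pos: [0.2703, -0.2957, 0.3067]
tool_rot: [-3.141, -0.001, 0.902]
contact_force: [-0.9, -0.9, 0.7]
opening: 0.0916
grip_force: 0.0
```

```bash
cat > go.py <<'E'
import sys,numpy as np
from scipy.spatial.transform import Rotation as R
from cell import observe
def need(x,y,z,yaw):
    o=observe(); r=R.from_euler("xyz",o["tool_rot"])
    t=r.inv().apply(np.array([x,y,z])-o["tool_pos"])
    w=(r.inv()*R.from_euler("xyz",[180,0,yaw],degrees=True)).as_rotvec(degrees=True)
    print("t",o["time"],"pos",o["tool_pos"].round(4),"rot",np.degrees(o["tool_rot"]).round(2),"q",o["qpos"].round(2),"F",o["contact_force"].round(1),"open",round(o["opening"],4))
    print("travel",t.round(4),"dr",w.round(2))
if __name__=="__main__": need(*map(float,sys.argv[1:]))
E
python3 go.py .452 -.006 .30 91.1
```

```text
t 0.7667 pos [ 0.2703 -0.2957  0.3067] rot [-1.7998e+02 -7.0000e-02  5.1690e+01] q [-1.02  0.05  1.67  0.    1.42 -0.35] F [-0.9 -0.9  0.7] open 0.0916
travel [ 0.34   -0.037   0.0071] dr [ 1.000e-02 -8.000e-02 -3.941e+01]
```

Request:
arm_command --fingers '[-1,-1,-1,-1,-1,-1,-1,-1]' --travel '[[0.34,-0.037,0.006],[0.34,-0.037,0.006],[0.34,-0.037,0.006],[0.34,-0.037,0.006],[0.34,-0.037,0.006],[0.34,-0.037,0.006],[0.34,-0.037,0.006],[0.34,-0.037,0.006]]' --dr '[[0,0,-39.6],[0,0,-39.6],[0,0,-39.6],[0,0,-39.6],[0,0,-39.6],[0,0,-39.6],[0,0,-39.6],[0,0,-39.6]]'

```text
time: 1.43
tool_pos: [0.4482, -0.0157, 0.3007]
tool_rot: [-3.141, 0.0, 1.589]
contact_force: [1.2, -0.5, 0.1]
opening: 0.0919
grip_force: 0.0
```

Request:
arm_command --fingers '[-1,-1]' --travel '[[0.01,0,0],[0.01,0,0]]' --dr '[[0,0,0],[0,0,0]]'

```text
time: 1.6
tool_pos: [0.4476, -0.0053, 0.3002]
tool_rot: [-3.14, -0.001, 1.593]
contact_force: [0.0, -0.4, -0.4]
opening: 0.0917
grip_force: 0.0
```

```bash
python3 go.py .452 -.006 .206 91.1
python3 - <<'E'
from cell import *
from h import *
c=read_camera("wrist"); pickle.dump(c,open("w1.pkl","wb")); cv2.imwrite("pics/w1.png",c["color"]); print(c["fx"],c["cx"],c["cy"])
E
```

```text
t 1.6 pos [ 0.4476 -0.0053  0.3002] rot [-1.7991e+02 -4.0000e-02  9.1270e+01] q [-0.18  0.15  1.58  0.    1.42 -0.21] F [ 0.  -0.4 -0.4] open 0.0917
travel [-0.0009  0.0045  0.0942] dr [-0.09 -0.04  0.17]
371.64829954431775 324.813224410857 239.71766193026454
```

View pics/w1.png

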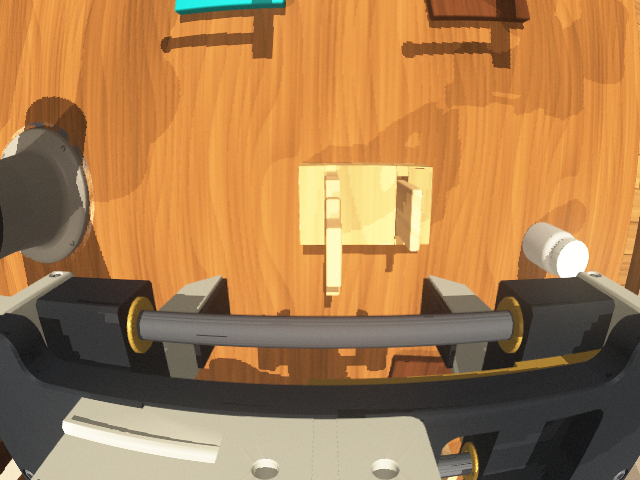

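The wrist view shows the tab at about (333,190–290), between the fingertips at x 222 and 430. The board sits about 4 mm toward +y tool, as measured. Next I descend and grasp.

Request:
arm_command --fingers '[-1,-1,-1,-1,-1,-1,-1,-1]' --travel '[[-0.001,0.0045,0.03],[-0.001,0.0045,0.06],[-0.001,0.0045,0.08],[-0.001,0.0045,0.09],[-0.001,0.0045,0.098],[-0.001,0.0045,0.098],[-0.001,0.0045,0.098],[-0.001,0.0045,0.098]]' --dr '[[0,0,0],[0,0,0],[0,0,0],[0,0,0],[0,0,0],[0,0,0],[0,0,0],[0,0,0]]'

```text
time: 2.32
tool_pos: [0.4525, -0.0095, 0.2038]
tool_rot: [3.14, 0.001, 1.587]
contact_force: [1.4, -0.8, 0.5]
opening: 0.0917
grip_force: 0.0
```

Request:
arm_command --fingers '[1,1,1,1,1,1,1,1]' --travel '[[0,0,0],[0,0,0],[0,0,0],[0,0,0],[0,0,0],[0,0,0],[0,0,0],[0,0,0]]' --dr '[[0,0,0],[0,0,0],[0,0,0],[0,0,0],[0,0,0],[0,0,0],[0,0,0],[0,0,0]]' --squeeze 25

```text
time: 2.98
tool_pos: [0.452, -0.0087, 0.2028]
tool_rot: [-3.142, 0.0, 1.588]
contact_force: [-0.1, 0.2, -0.9]
opening: 0.0431
grip_force: 0.0
```

```bash
python3 go.py .452 -.006 .30 91.1; python3 -c "
from cell import *
print(observe()['grip_force'])"
```

```text
t 2.9833 pos [ 0.452  -0.0087  0.2028] rot [-1.8e+02  1.0e-02  9.1e+01] q [-0.19  0.23  1.75 -0.    1.16 -0.21] F [-0.1  0.2 -0.9] open 0.0431
travel [ 0.0027  0.     -0.0972] dr [-0.    0.01 -0.1 ]
0.0
```

Request:
arm_command --fingers '[1,1,1,1,1,1,1,1]' --travel '[[0.0027,0,0],[0.0027,0,0],[0.0027,0,0],[0.0027,0,0],[0.0027,0,0],[0.0027,0,0],[0.0027,0,0],[0.0027,0,0]]' --dr '[[0,0,0],[0,0,0],[0,0,0],[0,0,0],[0,0,0],[0,0,0],[0,0,0],[0,0,0]]'

```text
time: 3.65
tool_pos: [0.452, -0.0061, 0.2028]
tool_rot: [3.142, 0.0, 1.588]
contact_force: [0.4, 0.0, -0.1]
opening: 0.0096
grip_force: 25.0
```

Request:
arm_command --fingers '[1,1,1,1]' --travel '[[0,0,0],[0,0,0],[0,0,0],[0,0,0]]' --dr '[[0,0,0],[0,0,0],[0,0,0],[0,0,0]]'

```text
time: 3.98
tool_pos: [0.452, -0.0061, 0.2028]
tool_rot: [3.142, 0.0, 1.588]
contact_force: [0.8, 0.2, -1.7]
opening: 0.0098
grip_force: 25.0
```

Request:
arm_command --fingers '[1,1,1,1,1,1,1,1]' --travel '[[0,0,-0.01],[0,0,-0.025],[0,0,-0.04],[0,0,-0.055],[0,0,-0.07],[0,0,-0.08],[0,0,-0.08],[0,0,-0.08]]' --dr '[[0,0,0],[0,0,0],[0,0,0],[0,0,0],[0,0,0],[0,0,0],[0,0,0],[0,0,0]]'

```text
time: 4.65
tool_pos: [0.452, -0.0061, 0.2828]
tool_rot: [3.141, 0.0, 1.588]
contact_force: [-0.7, 0.0, -0.6]
opening: 0.0097
grip_force: 25.0
```

```bash
python3 go.py .507 .2885 .283 99.4
python3 - <<'E'
from h import *
from cell import *
d=pickle.load(open("d0.pkl","rb")); np.set_printoptions(precision=3,suppress=True)
T=d["top"]; c=cloud(T); b=T["color"].astype(int); m=(b[...,1]>b[...,2]+40)&(c[...,2]>.05)&(c[...,1]>.1); P=c[m]; print("turq",len(P),np.percentile(P,[1,50,99],axis=0))
s=read_camera("side"); pickle.dump(s,open("s1.pkl","wb")); c=cloud(s)
P=c[((c>(.42,-.08,.06))&(c<(.5,.08,.315))).all(-1)]
for z in np.arange(.06,.3,.03):
    q=P[(P[:,2]>z)&(P[:,2]<z+.03)&(P[:,0]<.475)]; 
    if len(q): print(z.round(2),len(q),q.min(0),np.median(q,0),q.max(0))
cv2.imwrite("pics/s1.png",cv2.resize(s["color"][120:320,230:430],None,fx=3,fy=3))
E
```

```text
t 4.65 pos [ 0.452  -0.0061  0.2828] rot [1.7997e+02 1.0000e-02 9.1000e+01] q [-0.18  0.16  1.61 -0.    1.37 -0.2 ] F [-0.7  0.  -0.6] open 0.0097
travel [ 2.936e-01  6.020e-02 -2.000e-04] dr [ 0.03  0.01 -8.4 ]
turq 1242 [[0.233 0.293 0.056]
 [0.352 0.302 0.205]
 [0.377 0.317 0.232]]
0.09 100 [ 0.446 -0.037  0.093] [0.447 0.015 0.108] [0.455 0.023 0.12 ]
0.12 117 [ 0.446 -0.037  0.12 ] [0.447 0.007 0.136] [0.455 0.028 0.15 ]
0.15 139 [ 0.446 -0.051  0.15 ] [0.447 0.008 0.165] [0.455 0.037 0.179]
0.18 216 [ 0.445 -0.051  0.18 ] [0.447 0.009 0.198] [0.455 0.04  0.21 ]
0.21 202 [ 0.445 -0.048  0.21 ] [0.448 0.017 0.222] [0.455 0.041 0.24 ]
0.24 195 [ 0.445 -0.044  0.24 ] [0.447 0.031 0.257] [0.456 0.039 0.27 ]
0.27 275 [ 0.43  -0.016  0.27 ] [0.449 0.011 0.288] [0.472 0.039 0.3  ]
```

View pics/s1.png

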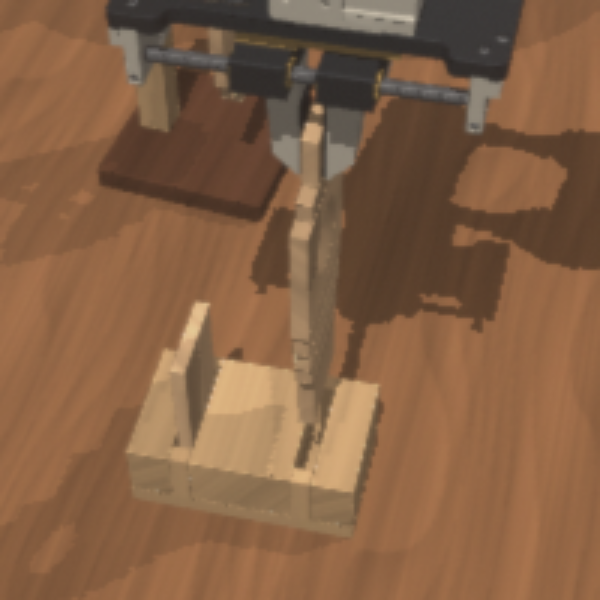

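The crop shows the board hanging upright in the fingers, clear of the slot, with the slat undisturbed at about (190,370) in the crop. I'm carrying it to in front of the free peg's ball.

Request:
arm_command --fingers '[1,1,1,1,1,1,1,1]' --travel '[[0.02,0.0,0],[0.055,0.005,0],[0.09,0.015,0],[0.125,0.025,0],[0.16,0.035,0],[0.195,0.045,0],[0.23,0.052,0],[0.26,0.06,0]]' --dr '[[0,0,0],[0,0,-1],[0,0,-2],[0,0,-4],[0,0,-5],[0,0,-6],[0,0,-7],[0,0,-8.4]]'

```text
time: 5.37
tool_pos: [0.5069, 0.2572, 0.2812]
tool_rot: [-3.139, 0.0, 1.736]
contact_force: [1.5, 0.2, -2.2]
opening: 0.0099
grip_force: 25.0
```

Request:
arm_command --fingers '[1,1,1,1,1,1,1,1]' --travel '[[0.015,-0.002,0],[0.025,-0.004,0],[0.033,-0.005,0.01],[0.033,-0.005,0.02],[0.033,-0.005,0.03],[0.033,-0.005,0.03],[0.033,-0.005,0.03],[0.033,-0.005,0.03]]' --dr '[[0,0,0],[0,0,0],[0,0,0],[0,0,0],[0,0,0],[0,0,0],[0,0,0],[0,0,0]]'

```text
time: 6.03
tool_pos: [0.4975, 0.2859, 0.253]
tool_rot: [3.141, 0.0, 1.734]
contact_force: [0.6, 0.2, -2.1]
opening: 0.01
grip_force: 25.0
```

```bash
python3 go.py .507 .2885 .252 99.4
python3 - <<'E'
from h import *
from cell import *
np.set_printoptions(precision=4,suppress=True)
o=observe();p=o["tool_pos"]
for n in("side","top"):
    s=read_camera(n); c=cloud(s)
    P=c[((c>(.46,.2,.04))&(c<(.53,.38,.245))).all(-1)]
    print(n,len(P),np.percentile(P,[1,50,99],axis=0) if len(P) else "")
    A=np.c_[P[:,1:],np.ones(len(P))]; f=P[:,0]<np.inf
    print(np.linalg.lstsq(A,P[:,0],rcond=None)[0], P[:,1].min(),P[:,1].max())
    cv2.imwrite(f"pics/{n}2.png",s["color"])
s=cv2.imread("pics/side2.png");t=cv2.imread("pics/top2.png")
W=np.hstack([cv2.resize(s[220:480,40:300],(400,400)),cv2.resize(t[90:290,90:290],(400,400))]); cv2.imwrite("pics/c2.png",W)
E
```

```text
t 6.0333 pos [0.4975 0.2859 0.253 ] rot [1.7998e+02 1.0000e-02 9.9330e+01] q [ 0.39  0.41  1.34 -0.    1.39  0.23] F [ 0.6  0.2 -2.1] open 0.01
travel [0.0011 0.0098 0.001 ] dr [ 0.02  0.01 -0.07]
side 1512 [[0.4853 0.2449 0.0669]
 [0.4913 0.3016 0.1714]
 [0.5019 0.3289 0.2427]]
[-0.1331  0.0094  0.5298] 0.23823465797003282 0.3294903872519593
top 803 [[0.4864 0.2403 0.0665]
 [0.495  0.2689 0.1624]
 [0.5076 0.3167 0.2426]]
[-0.1848  0.0099  0.5436] 0.2395306326301698 0.325023064226988
```

View pics/c2.png

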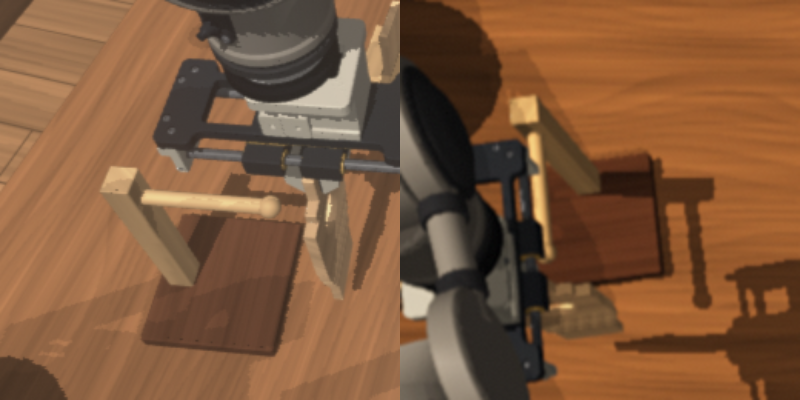

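Crop: the ball is at about (268,207), just clear of the board at (320,230), and the eye is level with it. The board centre is at y≈0.285 and the peg line there is at 0.287, so I shift 2 mm and thread along tool y.

Request:
arm_command --fingers '[1,1,1,1,1,1,1,1]' --travel '[[0.002,0.005,0],[0.002,0.012,0],[0.002,0.02,0],[0.002,0.03,0],[0.002,0.04,0],[0.002,0.05,0],[0.002,0.05,0],[0.002,0.05,0]]' --dr '[[0,0,0],[0,0,0],[0,0,0],[0,0,0],[0,0,0],[0,0,0],[0,0,0],[0,0,0]]'

```text
time: 6.8
tool_pos: [0.5466, 0.2967, 0.2523]
tool_rot: [-3.141, 0.0, 1.734]
contact_force: [-0.1, 0.8, -2.4]
opening: 0.0096
grip_force: 25.0
```

```bash
python3 go.py .5887 .302 .252 99.4
python3 - <<'E'
from cell import *
import cv2,numpy as np
s=read_camera("side")["color"]
cv2.imwrite("pics/c3.png",cv2.resize(s[300:460,90:290],(800,600)[:1]+(600,),interpolation=cv2.INTER_CUBIC))
E
```

```text
t 6.8 pos [0.5466 0.2967 0.2523] rot [-1.7996e+02  1.0000e-02  9.9380e+01] q [ 0.37  0.51  1.19 -0.    1.44  0.21] F [-0.1  0.8 -2.4] open 0.0096
travel [-0.0017  0.0424  0.0002] dr [-0.04  0.01 -0.02]
```

View pics/c3.png

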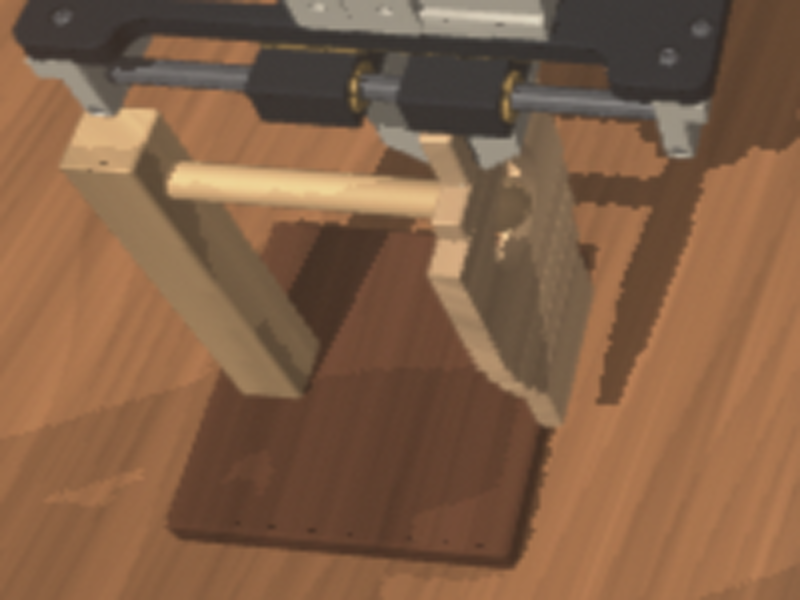

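The ball (505,205) sits inside the eye with no contact force. I continue along the peg and then lower gently.

Request:
arm_command --fingers '[1,1,1,1,1,1,1,1]' --travel '[[-0.001,0.01,0],[-0.001,0.02,0],[-0.001,0.03,0],[-0.001,0.038,0],[-0.001,0.043,0],[-0.001,0.043,0.005],[-0.001,0.043,0.009],[-0.001,0.043,0.009]]' --dr '[[0,0,0],[0,0,0],[0,0,0],[0,0,0],[0,0,0],[0,0,0],[0,0,0],[0,0,0]]'

```text
time: 7.52
tool_pos: [0.5877, 0.3027, 0.2424]
tool_rot: [-3.139, 0.001, 1.735]
contact_force: [0.0, 1.3, -0.4]
opening: 0.0094
grip_force: 25.0
```

Request:
arm_command --fingers '[1,1,1,1]' --travel '[[0,0,0.002],[0,0,0.004],[0,0,0.004],[0,0,0.004]]' --dr '[[0,0,0],[0,0,0],[0,0,0],[0,0,0]]'

```text
time: 7.85
tool_pos: [0.5885, 0.3029, 0.2399]
tool_rot: [-3.141, 0.0, 1.735]
contact_force: [-0.5, -1.0, -0.6]
opening: 0.0099
grip_force: 25.0
```

Request:
arm_command --fingers '[1,1,1]' --travel '[[0,0,0.001],[0,0,0.0015],[0,0,0.0015]]' --dr '[[0,0,0],[0,0,0],[0,0,0]]'

```text
time: 8.1
tool_pos: [0.5887, 0.3028, 0.2383]
tool_rot: [-3.142, 0.0, 1.735]
contact_force: [0.3, -0.4, -0.9]
opening: 0.0096
grip_force: 25.0
```

Request:
arm_command --fingers '[1,1,1]' --travel '[[0,0,0.0005],[0,0,0.001],[0,0,0.001]]' --dr '[[0,0,0],[0,0,0],[0,0,0]]'

```text
time: 8.35
tool_pos: [0.5888, 0.3029, 0.2378]
tool_rot: [3.141, -0.0, 1.735]
contact_force: [0.1, -0.7, 1.4]
opening: 0.0098
grip_force: 25.0
```

Request:
arm_command --fingers '[0.7,0.7,0.6,0.5,0.4,0.3,0.2,0.2]' --travel '[[0,0,0],[0,0,0],[0,0,0],[0,0,0],[0,0,0],[0,0,0],[0,0,0],[0,0,0]]' --dr '[[0,0,0],[0,0,0],[0,0,0],[0,0,0],[0,0,0],[0,0,0],[0,0,0],[0,0,0]]'

```text
time: 9.02
tool_pos: [0.5887, 0.3028, 0.2373]
tool_rot: [-3.142, 0.0, 1.735]
contact_force: [0.6, 1.0, 0.3]
opening: 0.0364
grip_force: 0.0
```

Run:
```python
from cell import *
from h import *
np.set_printoptions(precision=4,suppress=True)
print(observe()["opening"],observe()["contact_force"])
s=read_camera("side"); c=cloud(s); P=c[((c>(.56,.22,.04))&(c<(.615,.38,.232))).all(-1)]; P=P[(P[:,2]<.185)]
print(len(P),np.percentile(P,[1,50,99],axis=0),np.linalg.lstsq(np.c_[P[:,1:],np.ones(len(P))],P[:,0],rcond=None)[0])
cv2.imwrite("pics/c4.png",cv2.resize(s["color"][300:460,90:290],(800,600),interpolation=cv2.INTER_CUBIC))
```

```text
0.03635597100414649 [0.6418 0.9748 0.2785]
1414 [[0.5766 0.2598 0.0509]
 [0.5827 0.3117 0.1265]
 [0.5915 0.3458 0.1826]] [-0.1407  0.0082  0.6256]
```

View pics/c4.png

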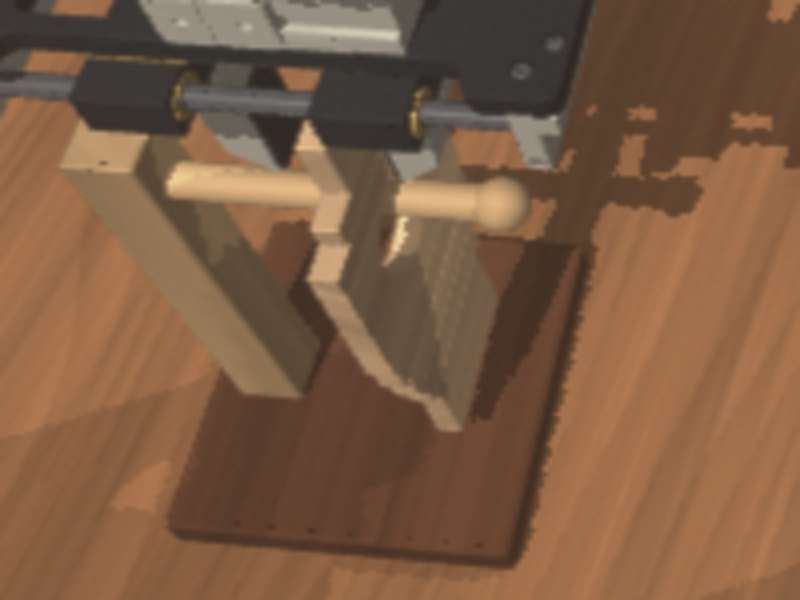

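The board hangs on the peg, upright, with its eye over the peg at about (395,200). The fingers are clear on both sides, so I retreat straight up.

Request:
arm_command --fingers '[0.1,0.1,0.1,0.1,0.1,0.1,0.1,0.1]' --travel '[[0,0,0],[0,0,-0.01],[0,0,-0.025],[0,0,-0.04],[0,0,-0.06],[0,0,-0.08],[0,0,-0.1],[0,0,-0.12]]' --dr '[[0,0,0],[0,0,0],[0,0,0],[0,0,0],[0,0,0],[0,0,0],[0,0,0],[0,0,0]]'

```text
time: 9.73
tool_pos: [0.5885, 0.3028, 0.3594]
tool_rot: [3.141, -0.0, 1.735]
contact_force: [1.2, 0.6, -0.0]
opening: 0.0414
grip_force: 0.0
```

Request:
arm_command --fingers '[0.1,0.1,0.1,0.1,0.1,0.1,0.1,0.1]' --travel '[[0,-0.03,0],[0,-0.06,0],[0,-0.09,0],[0,-0.1,0],[0,-0.1,0],[0,-0.1,0],[0,-0.1,0],[0,-0.1,0]]' --dr '[[0,0,0],[0,0,0],[0,0,0],[0,0,0],[0,0,0],[0,0,0],[0,0,0],[0,0,0]]'

```text
time: 10.4
tool_pos: [0.491, 0.2865, 0.3571]
tool_rot: [-3.141, 0.0, 1.734]
contact_force: [1.1, -0.1, 0.2]
opening: 0.0414
grip_force: 0.0
```

Run:
```python
from cell import *
from h import *
np.set_printoptions(precision=4,suppress=True)
for i in range(2):
    s=read_camera("side"); c=cloud(s); P=c[((c>(.56,.22,.04))&(c<(.615,.38,.25))).all(-1)]; print("top",P[:,2].max(),observe()["tool_pos"]); P=P[(P[:,2]<.185)]
    print(len(P),np.percentile(P,[1,50,99],axis=0),np.linalg.lstsq(np.c_[P[:,1:],np.ones(len(P))],P[:,0],rcond=None)[0])
cv2.imwrite("pics/s5.png",s["color"])
```

```text
top 0.24997224709493795 [0.4909 0.2865 0.3568]
1507 [[0.5766 0.2583 0.0503]
 [0.5831 0.3096 0.1314]
 [0.593  0.3457 0.184 ]] [-0.1442  0.011   0.6264]
top 0.2498819516643685 [0.4908 0.2865 0.3568]
1506 [[0.5765 0.2579 0.0506]
 [0.583  0.3098 0.1314]
 [0.5928 0.3457 0.1836]] [-0.1438  0.0117  0.6262]
```

View pics/s5.png

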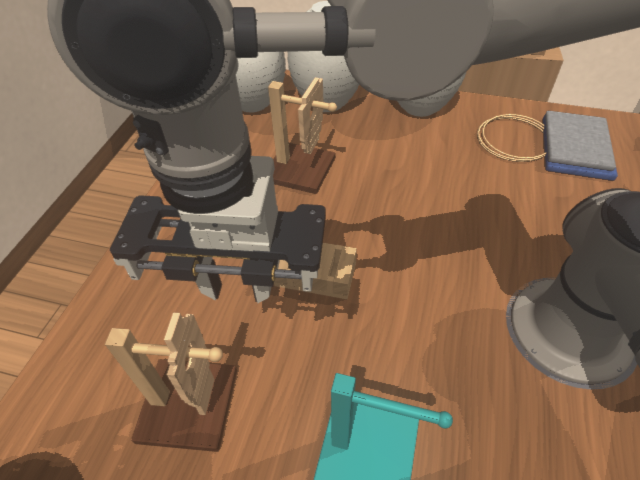

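The board hangs upright and still on the free peg at (185,360). The round template is unmoved at (310,120) and the slat was never touched. The gripper is clear.

```bash
python3 -c "
from cell import *
print(hand_in())"
```

```text
the job is handed in; nothing more can be done
None
```

The lantern board hangs freely and upright by its eye on the empty wooden stand's peg, the slat and round template were left where they were, and I handed the job in after about 10.5 s of robot time.

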